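# Turn the card tray round in its sleeve

## Task

The tray of blank price cards has been put into its wooden sleeve back to front, with the brass knob inside. Slide it right out, turn it end for end and slide it back in until it is fully home, its end flush with the mouth of the sleeve and the knob outside; then let go. Keep the tray level so that no cards would spill, and do not disturb the small cheese, the honey jar or the cup of picks.

Things in the scene. Friction and masses are not known exactly. Their poses are not given: they have to be found in the camera images.
- board: Dark brown serving board, 223 (x) x 353 (y) x 16 mm, fixed on the counter, turned by up to 0.3 rad. Origin: centre of its underside; z up. The sleeve is fixed on it and the board's top is the sleeve's floor, so the tray slides out onto the board with no step. The board reaches 196 mm in front of the sleeve's mouth and 111 mm to either side of its middle.
- sleeve: Mid-brown wooden tunnel with roof and closed back, fixed on the board. Origin: middle of its mouth at floor level; +y points out of the mouth, z up, axes parallel to the board's. Inside 60 mm wide (x), 40 high, back wall at y = -131 mm; outside 74 wide, 138 long, 46 high. The mouth's sides flare by about 3 mm over the first 5 mm; the roof has a thumb notch 26 wide, 20 deep.
- tray: Open pale wooden tray of white cards (which do not move), 56 (x) x 130 (y) x 36 mm high, about 0.2 kg. Origin: centre of its underside; z up; knob on its +y end, -y end plain. Starts back to front in the sleeve, plain end 46 to 70 mm out of the mouth. Can be pinched across its width from above. Home: axes agree with the sleeve's, origin at about y = -65 mm in the sleeve's frame.
- tray_knob (a point): Outer end of the tray's brass knob, on its axis: 87 mm along +y from the tray's origin, so 22 mm out from the tray's end face, and 20 mm above the tray's underside. The knob is round, 15 mm thick at the neck and 18 mm at the head, and fixed to the tray. It can be pushed on to drive the tray home.
- small_cheese: Bystander: pale yellow drum cheese, 69 mm across, 46 mm high, standing on the board beside the sleeve (its +x side, behind the mouth). Origin: centre of its underside.
- honey: Bystander: honey jar with red lid, 65 mm across, 100 mm high, on the counter beyond the board's +x edge. Origin: centre of its underside.
- picks: Bystander: grey stoneware cup of wooden picks, 67 mm across, 106 mm high, on the counter beyond the board's +x edge. Origin: centre of its underside.

How it is judged (in metres and radians):
On the way, in this order (a step that is already met when the one before it is completed fails the run):
1. the tray, knob and all, is drawn clear of the sleeve (y of tray in the frame of sleeve above 0.065 m and y of tray_knob in the frame of sleeve above 0 m), for 0.1 s.
2. the plain end has entered the mouth, with the knob outside (y of tray in the frame of sleeve below 0.05 m and y of tray_knob in the frame of sleeve above 0.01 m and z of tray in the frame of sleeve below 0.01 m and x of tray in the frame of sleeve between -0.008 and 0.008 m), for 0.1 s.
At the end, for the whole second after the job is handed in: The tray is back in the sleeve, upright, knob outside, pushed home to within 4 mm of flush with the mouth, lying on the floor of the sleeve, at rest and let go (y of tray in the frame of sleeve below -0.061 m and y of tray_knob in the frame of sleeve above 0.01 m and z of tray in the frame of sleeve below 0.005 m and angle between tray's own z axis and vertical below 0.06 rad and angle between the y axis of tray and the y axis of sleeve, either way round below 0.06 rad and linear speed of tray below 0.01 m/s and x of tray in the frame of sleeve between -0.006 and 0.006 m); the robot touches nothing.
It fails at once if the tray is tipped by more than about 30 degrees (angle between tray's own z axis and vertical above 0.52 rad).
It fails at once if the small cheese is pushed more than 20 mm or tipped over (distance of small_cheese from where it was at the start of the episode above 0.02 m or angle between small_cheese's own z axis and vertical above 0.5 rad).
It fails at once if the honey jar is pushed more than 20 mm or tipped over (distance of honey from where it was at the start of the episode above 0.02 m or angle between honey's own z axis and vertical above 0.5 rad).
It fails at once if the cup of picks is pushed more than 20 mm or tipped over (distance of picks from where it was at the start of the episode above 0.02 m or angle between picks's own z axis and vertical above 0.5 rad).
It also fails if it takes over 72 s, if anything falls off the work surface, if the arm or the gripper's body presses on something with over 40 N, if the wrist force passes 120 N, or if a joint passes its speed limit or range.

## Robot

A 6-joint arm with a two-finger parallel gripper is mounted at the origin on a cart in front of the work surface, level with it; the furniture and walls round the work are solid. World frame = base frame: x ahead of the robot, y to its left, z up, the work surface at z = 0. Lengths are in mm, angles in rad, forces in N, time in s.
With the tool pointing down it reaches from about 350 to 775 mm from the base axis. Payload 7.3 kg.
Tool frame: the origin (TCP) lies between the finger pads; the fingertips stand 14 mm ahead of it and the grasp point (between the pads) lies 5 mm behind it; z points along the fingers, y is the line along which they close (so a half turn about z gives the same grasp; the last joint's range is limited). The gripper opens to 92 mm and grips with 3 to 60 N. Pads are 19 mm wide; open, the fingers measure 130 mm over their backs; the gripper's body (75 mm by 190 mm) begins 47 mm behind the grasp point.
Start: joints at [-1.289, 0.342, 1.524, -0, 1.275, -0.146], TCP at [217.83, -477.696, 240.741] pointing down, gripper open.
Joint ranges: [-2.53, 2.53], [-0.77, 2.02], [0.04, 2.7], [-1, 4.14], [0.28, 2.66], [-3.11, 3.11]. Speed limits (rad/s): [2.57, 2.57, 3.14, 3.14, 3.14, 3.14].

## Interface

Orientations are given as [roll, pitch, yaw] about the fixed x, y, z axes, in that order (R = Rz(yaw) Ry(pitch) Rx(roll)).
In Python, from plant import get_obs, cams, close_job gives the robot as it stands. The module is installed in compiled form; this text tells all that it offers.
- The arm moves only by the shell command python3 -m creep 'ROWS'. ROWS is JSON, a list of rows, each an object of numbers: "hand": the opening, from 0 (shut) to 1 (fully open); "tx", "ty", "tz": the shift along the tool's x, y, z in m; "spin": the turn about the tool's z in degrees. In form: [{"hand": .., "tx": .., "ty": .., "tz": .., "spin": ..}, ...]. A call has 1 to 5 rows; each row shifts and turns the commanded pose from where the row before left it, along the tool's axes as they then stand; what a row does not reach is not made up. A row lasts 1/8 s, in which the tool goes at most 62.5 mm and 10.7 degrees, less where a joint would pass 70% of its speed; a pose out of reach is approached as far as the arm can. A call is refused whole if a number of a shift passes 0.0625 or a number of a turn 10.7, either way. A call with a gripper value outside its range is refused whole. The fingers move at their own pace and stop on an object; the grip force is fixed at half the most. Time passes only in rows, so rows that do not move let the fingers close. It gives the time, the measured TCP pose, the force, the opening and the grip force at its end, in the units of the state.
- get_obs(): the state, without advancing time (a new reading comes with each control period).
- cams.capture(name): name is "scene" or "top"; returns a dict with "color" (384x512x3 uint8, red, green, blue), "K" (3x3 intrinsics, pixels), "k1" (the pictures are not rectified: a ray, as slopes to the right and down, at radius r is drawn at 1 + k1 r^2 times it, then the intrinsics apply), "R" (3x3) and "t" (3): a world point X has camera coordinates R X + t. Camera axes: x right, y down, z forward; pixel columns grow to the right and rows downward; lengths in mm; the calibration is good to about 2 mm. A picture is of the moment at which its call begins. There is no depth.
- close_job(): hands the job in; it is judged then, once.
The state is a dict: "time": time; "joint_positions": joint angles; "dq": joint speeds; "tau": joint torques, N m; "tool_pos": TCP position; "tcp_rot": TCP orientation; "contact_force": force on the tool from outside, world axes, zero at the start; "moment": the same for the moment, N m; "grip_width": finger opening in mm; "finger_force": force on a finger pad.
Only numpy, scipy, OpenCV 4.12 (cv2) and the standard library are available. Lean on these libraries where they do the work, as an engineer would, in place of code of your own. Each camera call takes 0.05 s, during which the arm holds its last target. There are 200 camera calls.

## Working session

There is one attempt and no reset: what is moved stays moved. The work goes in short steps, Python scripts to look and compute and a shell command to move; the robot and the scene stay as the last step left them, time stands still between calls to the robot, and variables do not carry over. Pictures are saved under pics/ and viewed, at most 10 in all, crops included, and the job is handed in when it is done.

```bash
mkdir -p pics
cat > h.py <<'E'
import numpy as np, cv2
from plant import get_obs, cams, close_job
def shot(n,f):
    c=cams.capture(n); cv2.imwrite(f'pics/{f}.png',cv2.cvtColor(c['color'],cv2.COLOR_RGB2BGR)); np.savez(f'pics/{f}.npz',**{k:c[k] for k in('K','k1','R','t','color')}); return c
def ray(c,uv):
    K=c['K']; d=np.array([float(c['k1']),0,0,0,0])
    p=cv2.undistortPoints(np.array([[uv]],float),K,d)[0,0]
    return np.array(c['R']).T@np.array([p[0],p[1],1]), -np.array(c['R']).T@np.array(c['t'])
def atz(c,uv,z):
    d,o=ray(c,uv); return o+d*(z-o[2])/d[2]
def proj(c,X):
    return cv2.projectPoints(np.array(X,float).reshape(-1,1,3),cv2.Rodrigues(np.array(c['R'],float))[0],np.array(c['t'],float),c['K'],np.array([float(c['k1']),0,0,0,0]))[0][:,0]
E
python3 - <<'E'
from h import *
for n in('top','scene'):
    c=shot(n,n+'0'); print(n,c['K'],c['k1'],-np.array(c['R']).T@np.array(c['t']))
o=get_obs();print(o['tool_pos'],o['tcp_rot'],o['time'])
E
```

```text
top [[475.26213751   0.         255.7951454 ]
 [  0.         475.26213751 197.32377891]
 [  0.           0.           1.        ]] -0.054799333045596546 [ 408.4019642    13.52600324 1066.62376242]
scene [[409.955753     0.         252.94686021]
 [  0.         409.955753   188.56801176]
 [  0.           0.           1.        ]] 0.014993673475717782 [175.7073975  532.07161811 577.87118313]
[ 217.71875241 -477.35688596  240.13585567] [-3.14026493e+00 -1.70426568e-04  4.27829870e-01] 0.1
```

View pics/top0.png

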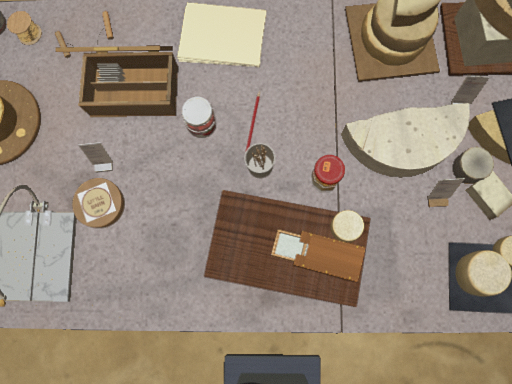

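View pics/scene0.png

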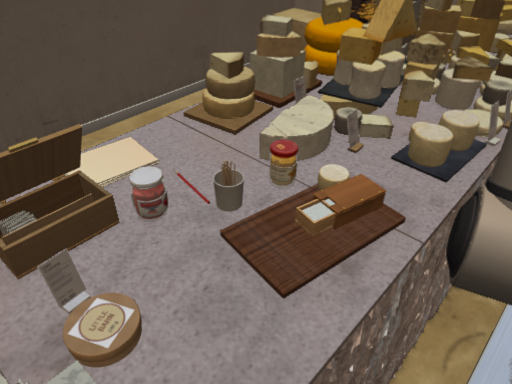

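The top view shows the board at corners of about (222,192), (370,214), (357,304) and (206,277). The sleeve mouth faces left at about (300,246), with the tray's plain end at about (273,245). I'll enlarge the crop to measure it.

Run:
```python
from h import *
c=np.load('pics/top0.npz')
im=cv2.imread('pics/top0.png')[185:309,200:380]
cv2.imwrite('pics/crop.png',cv2.resize(im,None,fx=4.4,fy=4.4,interpolation=cv2.INTER_CUBIC))
P=[atz(c,p,16)[:2] for p in((222,192),(370,214),(357,304),(206,277))]
print(np.round(P,1)); 
for i in range(4):
    d=P[(i+1)%4]-P[i]; print(np.linalg.norm(d),np.arctan2(d[1],d[0]))
```

```text
[[ 625.1  118.7]
 [ 575.3 -213. ]
 [ 378.7 -177.9]
 [ 434.8  150.1]]
335.37555030929644 -1.7195534323079407
199.77781680341366 2.964883042528448
332.7896382770277 1.4013603993639747
192.84077439060496 -0.163933426536855
```

View pics/crop.png

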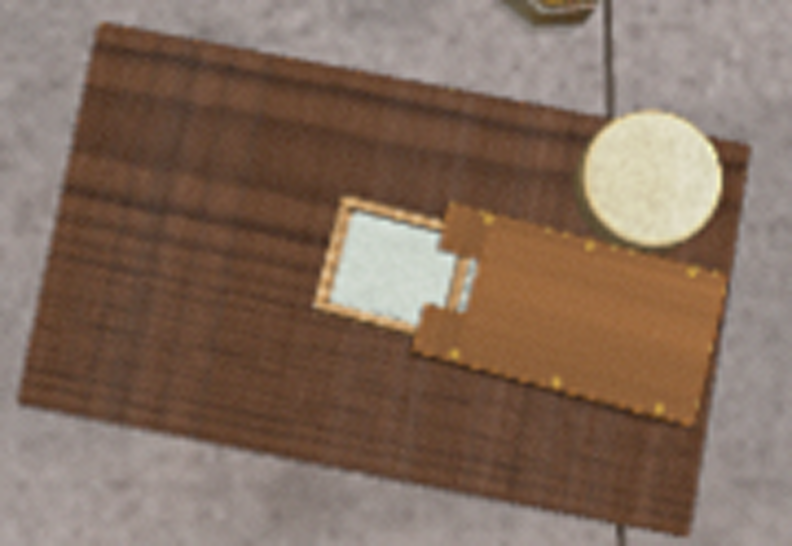

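```bash
cat > fit.py <<'E'
from h import *
from scipy.optimize import least_squares
def px(a,s=4.4,o=(200,185)): return (np.array(a,float)+.5)/s-.5+np.array(o)
def S2W(p,q):
    x,y,th=p; c,s=np.cos(th),np.sin(th); q=np.array(q,float)
    return np.c_[x+c*q[:,0]-s*q[:,1], y+s*q[:,0]+c*q[:,1], q[:,2]]
E
python3 - <<'E'
from fit import *
c=np.load('pics/top0.npz')
B=px([(100,24),(749,146),(690,535),(20,404)]); S=px([(449,203),(726,272),(695,424),(414,352)]); T=px([(343,198),(316,306)])
for n,A,z in(('B',B,16),('S',S,62),('T',T,52)):
    print(n,np.round([atz(c,a,z)[:2] for a in A],1).tolist())
# sleeve frame: mouth y=0; board y from 196 to 196-353
Bq=[(111.5,196,16),(111.5,-157,16),(-111.5,-157,16),(-111.5,196,16)]
Sq=[(37,0,62),(37,-138,62),(-37,-138,62),(-37,0,62)]
def f(p):
    return np.r_[(proj(c,S2W(p[:3],Bq))-B).ravel(),(proj(c,S2W(p[:3],Sq))-S).ravel(),(proj(c,S2W(p[:3],[(28,p[3],52),(-28,p[3],52)]))-T).ravel()]
r=least_squares(f,[490,-20,.2,60]); print(r.x,np.round(r.fun.reshape(-1,2),2).tolist())
E
```

```text
B [[629.5, 118.0], [566.8, -212.3], [374.0, -176.5], [436.0, 154.2]]
S [[531.8, -57.0], [498.9, -189.1], [427.0, -172.1], [460.4, -39.5]]
T [[535.4, -6.1], [482.8, 7.1]]
[ 4.96625284e+02 -4.76341934e+01 -2.02082403e-01  4.96671291e+01] [[-1.63, -6.75], [5.02, -3.34], [1.41, 8.6], [-5.8, 4.23], [-0.9, -0.49], [0.42, -2.99], [1.52, -2.77], [0.32, 0.02], [-0.69, 0.62], [0.19, 1.73]]
```

My pixel readings for the board don't match its known size, so I'll segment it by colour instead.

Run:
```python
from fit import *
c=np.load('pics/top0.npz'); im=c['color'][185:312,195:385].astype(int)
hsv=cv2.cvtColor(im.astype(np.uint8),cv2.COLOR_RGB2HSV)
for n,(y,x) in dict(board=(60,40),counter=(5,5),sleeve=(70,130),cheese=(40,155),cards=(60,95)).items(): print(n,im[y,x],hsv[y,x])
def big(m,n,z):
    m=m.astype(np.uint8); k,l,s,_=cv2.connectedComponentsWithStats(m); i=1+s[1:,4].argmax()
    ct=max(cv2.findContours((l==i).astype(np.uint8),0,cv2.CHAIN_APPROX_NONE)[0],key=cv2.contourArea)[:,0]+[195,185]
    h=cv2.convexHull(ct); 
    W=np.array([atz(c,p,z)[:2] for p in h[:,0]],np.float32); r=cv2.minAreaRect(W)
    print(n,s[i],np.round(r[0],1),np.round(r[1],1),round(r[2],2),np.round(cv2.boxPoints(r),1).tolist(), cv2.approxPolyDP(h,4,True)[:,0].tolist())
H,Sx,V=hsv[...,0],hsv[...,1],hsv[...,2]
big(Sx>75,'board',16)
big((Sx>75)&(V>115),'sleeve',62)
```

```text
board [99 73 57] [ 11 108  99]
counter [146 141 136] [ 15  17 146]
sleeve [153 105  64] [ 14 148 153]
cheese [218 212 180] [ 25  44 218]
cards [204 213 200] [ 51  16 213]
board [    9     5   166   117 12452] [501.5 -28.2] [338.1 198.9] 79.15 [[372.0, -175.5], [567.4000244140625, -213.0], [631.0, 119.0999984741211], [435.70001220703125, 156.5]] [[222, 191], [369, 218], [356, 305], [205, 276]]
sleeve [  76   27   95   70 2517] [514.3 -97.9] [190.8 133.4] 74.97 [[425.1000061035156, -172.8000030517578], [554.0, -207.39999389648438], [603.4000244140625, -23.100000381469727], [474.6000061035156, 11.5]] [[363, 228], [364, 256], [356, 281], [271, 254], [278, 229], [338, 212]]
```

The board's visible outline is smaller than stated and its angle differs from the sleeve's, -0.19 against -0.24 rad. I'll cross-check the sleeve from the scene camera.

Run:
```python
import cv2
im=cv2.imread('pics/scene0.png')[155:290,215:410]
cv2.imwrite('pics/crop2.png',cv2.resize(im,None,fx=4,fy=4,interpolation=cv2.INTER_CUBIC))
```

```text
(no output)
```

View pics/crop2.png

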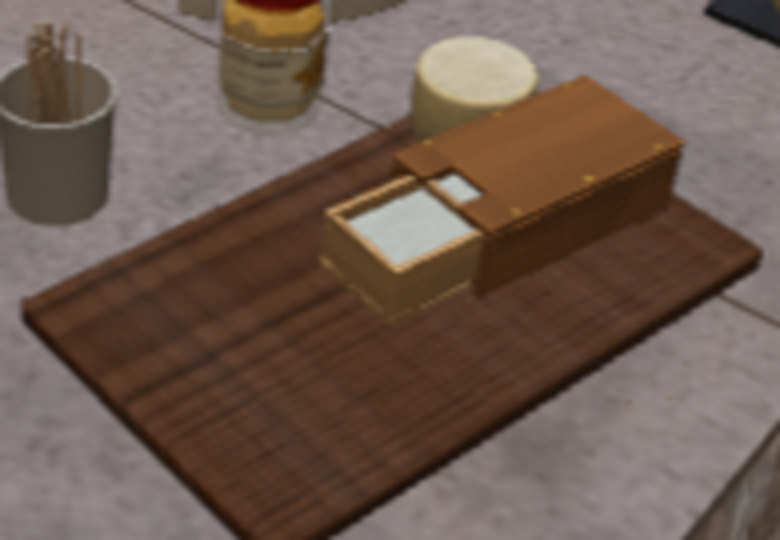

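The crop shows the sleeve roof corners at (397,158), (588,78), (683,145) and (485,236). The tray's plain end is at (327,215) and (392,273) on top, and (323,262) and (393,318) at floor level. The mouth's near foot is at (477,295).

Run:
```python
from fit import *
c=np.load('pics/top0.npz'); d=np.load('pics/scene0.npz')
S=px([(449,203),(726,272),(695,424),(414,352)]); T=px([(343,198),(316,306)])
o=(215,155)
S2=px([(397,158),(588,78),(683,145),(485,236),(477,295)],4,o); T2=px([(327,215),(392,273),(323,262),(393,318)],4,o)
Sq=[(37,0,62),(37,-138,62),(-37,-138,62),(-37,0,62)]; 
def tq(y): return [(28,y,52),(-28,y,52),(28,y,16),(-28,y,16)]
def f(p,w=(1,1)):
    a=np.r_[proj(c,S2W(p,Sq))-S,proj(c,S2W(p,tq(p[3])[:2]))-T]
    b=np.r_[proj(d,S2W(p,Sq+[(-37,0,16)]))-S2,proj(d,S2W(p,tq(p[3])))-T2]
    return np.r_[w[0]*a.ravel(),w[1]*b.ravel()]
import h
S2W_=S2W
S2W=lambda p,q:S2W_(p[:3],q)
for w in((1,0),(0,1),(1,1)):
    r=least_squares(f,[490,-50,-.2,60],args=(w,),loss='soft_l1'); print(np.round(r.x,3),np.round(f(r.x).reshape(-1,2),1).tolist())
B=px([(100,24),(749,146),(690,535),(20,404)]); print(np.round((proj(c,S2W(r.x,[(111.5,196,16),(111.5,-157,16),(-111.5,-157,16),(-111.5,196,16)]))-B),1).tolist())
print(get_obs()['time'])
for k,u,z in(('picks',(260,156),106),('honey',(329,164),100)): print(k,atz(c,u,z))
```

```text
[ 4.9656e+02 -4.7589e+01 -2.4700e-01  4.9666e+01] [[-0.2, -0.3], [0.6, 0.1], [0.1, 0.0], [-0.5, -0.1], [0.1, -0.2], [-0.2, 0.6], [-1.0, -0.3], [-1.2, -0.7], [0.7, -0.7], [1.7, -0.4], [0.7, 2.2], [0.1, -0.2], [2.0, 0.8], [-0.2, 1.5], [-0.1, 3.2]]
[ 4.98241e+02 -4.77020e+01 -2.75000e-01  4.78330e+01] [[0.4, -0.9], [0.7, 1.2], [-0.7, 0.9], [-0.9, -1.1], [1.5, -1.3], [0.5, -0.7], [-1.2, -0.8], [-0.2, -0.3], [1.1, 0.1], [0.6, -0.7], [-0.4, 2.0], [0.1, -1.4], [1.3, -0.2], [-0.2, 0.3], [-0.8, 2.1]]
[ 4.97357e+02 -4.75460e+01 -2.58000e-01  4.89620e+01] [[0.0, -0.6], [0.6, 0.5], [-0.3, 0.3], [-0.7, -0.6], [0.6, -0.7], [0.1, 0.0], [-1.2, -0.5], [-0.9, -0.6], [0.8, -0.4], [1.2, -0.5], [0.2, 2.2], [0.0, -0.7], [1.6, 0.4], [-0.3, 1.0], [-0.4, 2.8]]
[[2.2, -11.0], [7.0, 0.8], [-2.3, 11.6], [-7.3, -1.7]]
0.1
picks [683.61648945  31.39334121 106.        ]
honey [ 667.91962512 -113.24153495  100.        ]
```

Run:
```python
from fit import *
out=[]
for f,o,s in(('top0',(265,200),4),('scene0',(280,165),4)):
    c=np.load(f'pics/{f}.npz'); im=cv2.imread(f'pics/{f}.png')[o[1]:o[1]+90,o[0]:o[0]+110]
    im=cv2.resize(im,None,fx=s,fy=s,interpolation=cv2.INTER_CUBIC)
    for th,col in((-.25,(0,255,0)),(-.19,(255,0,255))):
        for q in([(37,0,62),(37,-138,62),(-37,-138,62),(-37,0,62)],[(28,48.5,52),(28,0,52),(-28,0,52),(-28,48.5,52)]):
            # rotate about sleeve centre
            cen=np.array([497,-47.5])+69*np.array([np.sin(-.25),-np.cos(-.25)])
            m=cen+69*np.array([-np.sin(th),np.cos(th)])
            P=(proj(c,S2W((*m,th),q))-o+.5)*s-.5
            cv2.polylines(im,[np.int32(P*8)],True,col,1,cv2.LINE_AA,3)
    out.append(im)
cv2.imwrite('pics/ov.png',cv2.resize(np.hstack(out),None,fx=.9,fy=.9))
```

```text
(no output)
```

View pics/ov.png

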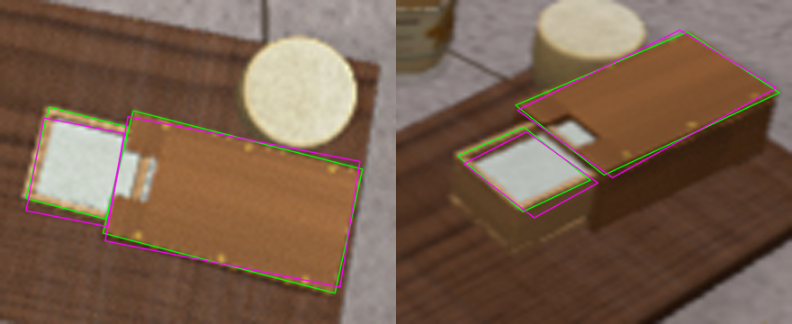

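The green outline (th ≈ -0.255) fits in both views. That puts the mouth at (497,-47.5), the plain end 49 mm out, and the tool yaw at 1.316 so that tool x is sleeve +y and tool y is sleeve +x. Next I move above the tray's exposed end.

```bash
cat > st.py <<'E'
from h import *
M=np.array([497,-47.5]);th=-.255
o=get_obs();p=np.array(o['tool_pos']);d=p[:2]-M
c,s=np.cos(th),np.sin(th)
print('t',round(o['time'],2),'pos',np.round(p,1),'yaw',round(o['tcp_rot'][2],4),'sleeve xy',np.round([c*d[0]+s*d[1],-s*d[0]+c*d[1]],1),'q1,q6',np.round([o['joint_positions'][i] for i in(0,5)],2),'F',np.round(o['contact_force'],1),'w',round(o['grip_width'],1),round(o['finger_force'],1),'spin to align',round(np.degrees(o['tcp_rot'][2]-(th+np.pi/2)),1))
E
python3 -m creep '[{"hand":1,"spin":-10.2},{"hand":1,"spin":-10.2},{"hand":1,"spin":-10.2},{"hand":1,"spin":-10.2},{"hand":1,"spin":-10.1}]'
python3 -m creep '[{"hand":1,"tx":0.057,"ty":0.018},{"hand":1,"tx":0.057,"ty":0.018},{"hand":1,"tx":0.057,"ty":0.018},{"hand":1,"tx":0.057,"ty":0.018},{"hand":1,"tx":0.057,"ty":0.018}]'
python3 -m creep '[{"hand":1,"tx":0.057,"ty":0.018},{"hand":1,"tx":0.057,"ty":0.018},{"hand":1,"tx":0.057,"ty":0.018},{"hand":1,"tx":0.057,"ty":0.018},{"hand":1}]'
python3 st.py
```

```text
t 0.1 pos [ 217.7 -477.4  240.1] yaw 0.4278 sleeve xy [-161.8 -486.4] q1,q6 [-1.29 -0.15] F [ 0.5 -0.2  0.2] w 91.8 0.0 spin to align -50.9invalid input at $[0]: expected keys hand, tx, ty, tz, spin
invalid input at $[0]: expected keys hand, tx, ty, tz, spin
invalid input at $[0]: expected keys hand, tx, ty, tz, spin
```

All five keys are required in every row.

```bash
python3 -m creep '[{"hand":1,"tx":0,"ty":0,"tz":0,"spin":-10.2},{"hand":1,"tx":0,"ty":0,"tz":0,"spin":-10.2},{"hand":1,"tx":0,"ty":0,"tz":0,"spin":-10.2},{"hand":1,"tx":0,"ty":0,"tz":0,"spin":-10.2},{"hand":1,"tx":0,"ty":0,"tz":0,"spin":-10.1}]'
python3 -m creep '[{"hand":1,"tx":0.057,"ty":0.018,"tz":0,"spin":0},{"hand":1,"tx":0.057,"ty":0.018,"tz":0,"spin":0},{"hand":1,"tx":0.057,"ty":0.018,"tz":0,"spin":0},{"hand":1,"tx":0.057,"ty":0.018,"tz":0,"spin":0},{"hand":1,"tx":0.057,"ty":0.018,"tz":0,"spin":0}]'
python3 -m creep '[{"hand":1,"tx":0.057,"ty":0.018,"tz":0,"spin":0},{"hand":1,"tx":0.057,"ty":0.018,"tz":0,"spin":0},{"hand":1,"tx":0.057,"ty":0.018,"tz":0,"spin":0},{"hand":1,"tx":0.057,"ty":0.018,"tz":0,"spin":0},{"hand":1,"tx":0,"ty":0,"tz":0,"spin":0}]'
python3 st.py
```

```text
time: 0.72
tool_pos: [217.8, -477.4, 240.3]
tcp_rot: [-3.141, -0.001, 1.322]
contact_force: [-0.1, 0.7, -0.6]
grip_width: 91.6
finger_force: 0.0
time: 1.35
tool_pos: [377.3, -222.8, 240.6]
tcp_rot: [-3.142, -0.0, 1.316]
contact_force: [0.5, -0.7, 0.1]
grip_width: 92.0
finger_force: 0.0
time: 1.98
tool_pos: [504.9, -18.6, 240.1]
tcp_rot: [-3.141, -0.001, 1.322]
contact_force: [-0.0, -0.3, 0.8]
grip_width: 91.6
finger_force: 0.0
t 1.98 pos [504.9 -18.6 240.1] yaw 1.3217 sleeve xy [ 0.3 30. ] q1,q6 [-0.19  0.06] F [-0.  -0.3  0.8] w 91.6 0.0 spin to align 0.3
```

```bash
python3 -m creep '[{"hand":1,"tx":0,"ty":0,"tz":0.06,"spin":0},{"hand":1,"tx":0,"ty":0,"tz":0.06,"spin":0},{"hand":1,"tx":0,"ty":0,"tz":0.03,"spin":0},{"hand":1,"tx":0,"ty":0,"tz":0.03,"spin":0},{"hand":1,"tx":0,"ty":0,"tz":0.023,"spin":0}]'
python3 -m creep '[{"hand":0.5,"tx":0,"ty":0,"tz":0,"spin":0},{"hand":0.5,"tx":0,"ty":0,"tz":0,"spin":0},{"hand":0.5,"tx":0,"ty":0,"tz":0,"spin":0},{"hand":0.5,"tx":0,"ty":0,"tz":0,"spin":0},{"hand":0.5,"tx":0,"ty":0,"tz":0,"spin":0}]'
python3 st.py
```

```text
time: 2.6
tool_pos: [502.8, -22.9, 36.3]
tcp_rot: [-3.14, 0.0, 1.315]
contact_force: [-0.1, -0.2, 0.4]
grip_width: 91.6
finger_force: 0.0
time: 3.22
tool_pos: [504.4, -22.2, 38.5]
tcp_rot: [3.14, 0.0, 1.316]
contact_force: [-0.7, -0.3, 6.5]
grip_width: 55.9
finger_force: 30.0
t 3.23 pos [504.4 -22.2  38.5] yaw 1.3163 sleeve xy [ 0.8 26.4] q1,q6 [-0.2   0.06] F [-0.7 -0.3  6.5] w 55.9 30.0 spin to align 0.0
```

Gripped at 55.9 mm with almost no side load. Now I draw it out.

```bash
python3 -m creep '[{"hand":0.5,"tx":0.01,"ty":0,"tz":0,"spin":0},{"hand":0.5,"tx":0.02,"ty":0,"tz":0,"spin":0},{"hand":0.5,"tx":0.02,"ty":0,"tz":0,"spin":0},{"hand":0.5,"tx":0.02,"ty":0,"tz":0,"spin":0},{"hand":0.5,"tx":0.01,"ty":0,"tz":0,"spin":0}]'
python3 -m creep '[{"hand":0.5,"tx":0.01,"ty":0,"tz":0,"spin":0},{"hand":0.5,"tx":0.015,"ty":0,"tz":0,"spin":0},{"hand":0.5,"tx":0.015,"ty":0,"tz":0,"spin":0},{"hand":0.5,"tx":0.01,"ty":0,"tz":0,"spin":0},{"hand":0.5,"tx":0,"ty":0,"tz":0,"spin":0}]'
python3 st.py
```

```text
time: 3.85
tool_pos: [524.6, 55.4, 38.5]
tcp_rot: [3.14, 0.001, 1.317]
contact_force: [-1.2, -5.7, 6.7]
grip_width: 55.9
finger_force: 30.0
time: 4.47
tool_pos: [537.4, 104.6, 38.6]
tcp_rot: [3.14, -0.001, 1.317]
contact_force: [1.7, 2.7, 4.7]
grip_width: 56.2
finger_force: 30.0
t 4.47 pos [537.4 104.6  38.6] yaw 1.3169 sleeve xy [  0.7 157.4] q1,q6 [0.05 0.31] F [1.7 2.7 4.7] w 56.2 30.0 spin to align 0.1
```

```bash
python3 -m creep '[{"hand":1,"tx":0,"ty":0,"tz":0,"spin":0},{"hand":1,"tx":0,"ty":0,"tz":0,"spin":0},{"hand":1,"tx":0,"ty":0,"tz":0,"spin":0},{"hand":1,"tx":-0.021,"ty":0,"tz":0,"spin":0},{"hand":1,"tx":-0.021,"ty":0,"tz":0,"spin":0}]'
python3 -m creep '[{"hand":0.5,"tx":0,"ty":0,"tz":0,"spin":0},{"hand":0.5,"tx":0,"ty":0,"tz":0,"spin":0},{"hand":0.5,"tx":0,"ty":0,"tz":0,"spin":0},{"hand":0.5,"tx":0,"ty":0,"tz":0,"spin":0},{"hand":0.5,"tx":0,"ty":0,"tz":-0.012,"spin":0}]'
python3 st.py; python3 -c "
from fit import *
out=[]
for f,o in(('top',(220,180)),('scene',(230,155))):
    shot(f,f+'1'); out.append(cv2.resize(cv2.imread(f'pics/{f}1.png')[o[1]:o[1]+140,o[0]:o[0]+130],None,fx=3,fy=3,interpolation=cv2.INTER_CUBIC))
cv2.imwrite('pics/v1.png',np.hstack(out))"
```

```text
time: 5.1
tool_pos: [525.7, 62.7, 37.5]
tcp_rot: [-3.141, 0.0, 1.317]
contact_force: [-0.4, -0.4, -0.4]
grip_width: 91.6
finger_force: 0.0
time: 5.72
tool_pos: [525.0, 63.4, 49.1]
tcp_rot: [-3.139, 0.001, 1.317]
contact_force: [-1.3, -0.4, -2.8]
grip_width: 55.9
finger_force: 30.0
t 5.72 pos [525.   63.4  49.1] yaw 1.3166 sleeve xy [ -0.9 114.4] q1,q6 [-0.02  0.23] F [-1.3 -0.4 -2.8] w 55.9 30.0 spin to align 0.0
```

View pics/v1.png

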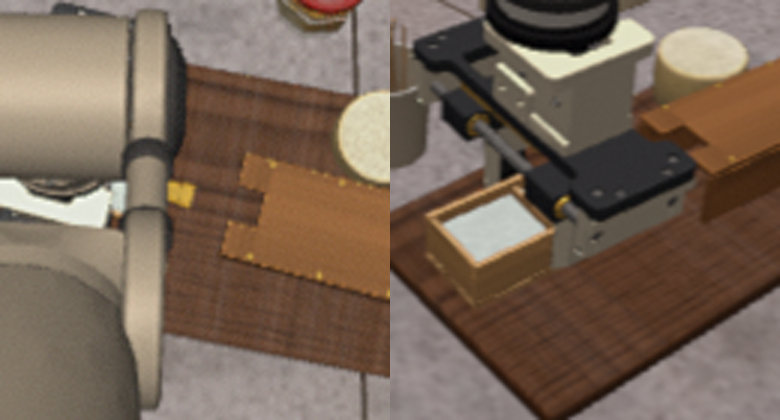

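The tray is out and lifted level. The knob end at v1 (194,195) is clear of the mouth at about (240,205). Now the half turn.

```bash
python3 -c "
from h import *
c=np.load('pics/top1.npz');p=atz(c,(284.7,245),48)[:2]-[497,-47.5];print('knob tip in sleeve',p@[.968,-.252],p@[.252,.968])"
python3 -m creep '[{"hand":0.5,"tx":0,"ty":0,"tz":0,"spin":-5},{"hand":0.5,"tx":0,"ty":0,"tz":0,"spin":-9},{"hand":0.5,"tx":0,"ty":0,"tz":0,"spin":-9},{"hand":0.5,"tx":0,"ty":0,"tz":0,"spin":-9},{"hand":0.5,"tx":0,"ty":0,"tz":0,"spin":-9}]'
python3 -m creep '[{"hand":0.5,"tx":0,"ty":0,"tz":0,"spin":-9},{"hand":0.5,"tx":0,"ty":0,"tz":0,"spin":-10},{"hand":0.5,"tx":0,"ty":0,"tz":0,"spin":-10},{"hand":0.5,"tx":0,"ty":0,"tz":0,"spin":-10},{"hand":0.5,"tx":0,"ty":0,"tz":0,"spin":-10}]'
python3 -m creep '[{"hand":0.5,"tx":0,"ty":0,"tz":0,"spin":-10},{"hand":0.5,"tx":0,"ty":0,"tz":0,"spin":-10},{"hand":0.5,"tx":0,"ty":0,"tz":0,"spin":-10},{"hand":0.5,"tx":0,"ty":0,"tz":0,"spin":-10},{"hand":0.5,"tx":0,"ty":0,"tz":0,"spin":-10}]'
python3 -m creep '[{"hand":0.5,"tx":0,"ty":0,"tz":0,"spin":-10},{"hand":0.5,"tx":0,"ty":0,"tz":0,"spin":-10},{"hand":0.5,"tx":0,"ty":0,"tz":0,"spin":-10},{"hand":0.5,"tx":0,"ty":0,"tz":0,"spin":0},{"hand":0.5,"tx":0,"ty":0,"tz":0,"spin":0}]'
python3 st.py
```

```text
knob tip in sleeve -0.9983771347741289 26.7677629543205
time: 6.45
tool_pos: [525.9, 63.1, 49.7]
tcp_rot: [-3.141, 0.0, 2.037]
contact_force: [1.0, -0.4, -2.4]
grip_width: 55.9
finger_force: 30.0
time: 7.08
tool_pos: [525.9, 63.1, 49.8]
tcp_rot: [-3.141, -0.0, 2.893]
contact_force: [-0.5, -0.4, -2.9]
grip_width: 55.7
finger_force: 30.0
time: 7.7
tool_pos: [525.9, 63.1, 49.8]
tcp_rot: [-3.142, -0.0, -2.518]
contact_force: [0.3, -0.0, -2.6]
grip_width: 56.1
finger_force: 30.0
time: 8.32
tool_pos: [526.0, 63.1, 49.7]
tcp_rot: [3.142, -0.0, -2.003]
contact_force: [0.3, 0.0, -3.7]
grip_width: 55.6
finger_force: 30.0
t 8.32 pos [526.   63.1  49.7] yaw -2.0033 sleeve xy [1.000e-01 1.144e+02] q1,q6 [-0.03 -2.73] F [ 0.3  0.  -3.7] w 55.6 30.0 spin to align -190.2
```

```bash
python3 -m creep '[{"hand":0.5,"tx":0,"ty":0,"tz":0,"spin":-7.2},{"hand":0.5,"tx":0,"ty":0,"tz":0,"spin":-3},{"hand":0.5,"tx":0,"ty":0,"tz":0.006,"spin":0},{"hand":0.5,"tx":0,"ty":0,"tz":0.0055,"spin":0},{"hand":0.5,"tx":0,"ty":0,"tz":0,"spin":0}]'
python3 st.py
python3 -c "
from fit import *
out=[]
for f,o in(('top',(220,180)),('scene',(230,155))):
    shot(f,f+'2'); out.append(cv2.resize(cv2.imread(f'pics/{f}2.png')[o[1]:o[1]+140,o[0]:o[0]+130],None,fx=3,fy=3,interpolation=cv2.INTER_CUBIC))
cv2.imwrite('pics/v2.png',np.hstack(out))"
```

```text
time: 8.95
tool_pos: [525.8, 63.1, 37.7]
tcp_rot: [3.141, -0.0, -1.823]
contact_force: [-0.7, -0.9, -3.0]
grip_width: 56.0
finger_force: 30.0
t 8.95 pos [525.8  63.1  37.7] yaw -1.8232 sleeve xy [-1.000e-01  1.143e+02] q1,q6 [-0.03 -2.91] F [-0.7 -0.9 -3. ] w 56.0 30.0 spin to align -179.8
```

View pics/v2.png

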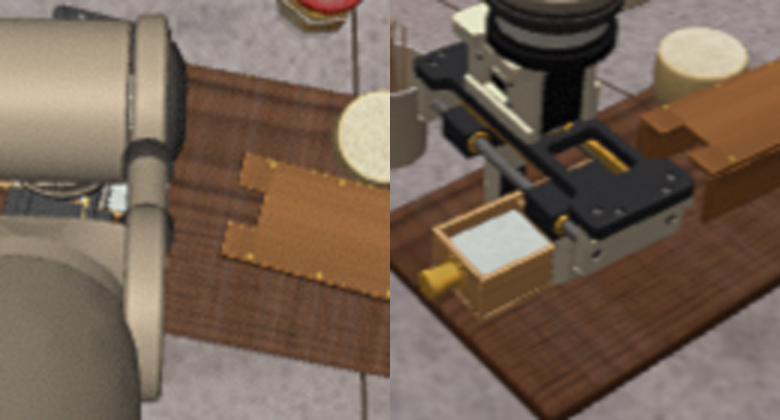

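The knob now points away from the sleeve, with the tray level and aligned. Tool x now points into the mouth, so I insert along it.

```bash
python3 -m creep '[{"hand":0.5,"tx":0.01,"ty":0,"tz":0,"spin":0},{"hand":0.5,"tx":0.015,"ty":0,"tz":0,"spin":0},{"hand":0.5,"tx":0.01,"ty":0,"tz":0,"spin":0},{"hand":0.5,"tx":0.008,"ty":0,"tz":0,"spin":0},{"hand":0.5,"tx":0,"ty":0,"tz":0,"spin":0}]'
python3 -m creep '[{"hand":0.5,"tx":0.005,"ty":0,"tz":0,"spin":0},{"hand":0.5,"tx":0.005,"ty":0,"tz":0,"spin":0},{"hand":0.5,"tx":0.005,"ty":0,"tz":0,"spin":0},{"hand":0.5,"tx":0,"ty":0,"tz":0,"spin":0}]'
python3 st.py
```

```text
time: 9.68
tool_pos: [515.2, 20.8, 38.3]
tcp_rot: [-3.142, -0.0, -1.823]
contact_force: [0.5, 0.7, -3.4]
grip_width: 56.1
finger_force: 30.0
time: 10.18
tool_pos: [511.5, 6.6, 38.2]
tcp_rot: [3.142, -0.0, -1.822]
contact_force: [0.3, -0.8, -2.3]
grip_width: 55.8
finger_force: 30.0
t 10.18 pos [511.5   6.6  38.2] yaw -1.8224 sleeve xy [ 0.4 56. ] q1,q6 [-0.14 -3.03] F [ 0.3 -0.8 -2.3] w 55.8 30.0 spin to align -179.8
```

```bash
python3 -m creep '[{"hand":0.5,"tx":0.008,"ty":0,"tz":0,"spin":0},{"hand":0.5,"tx":0.008,"ty":0,"tz":0,"spin":0},{"hand":0.5,"tx":0.007,"ty":0,"tz":0,"spin":0},{"hand":0.5,"tx":0,"ty":0,"tz":0,"spin":0},{"hand":0.5,"tx":0,"ty":0,"tz":0,"spin":0}]'
python3 st.py
```

```text
time: 10.8
tool_pos: [505.9, -15.4, 38.2]
tcp_rot: [-3.141, 0.0, -1.822]
contact_force: [0.7, 0.3, -2.5]
grip_width: 56.0
finger_force: 30.0
t 10.8 pos [505.9 -15.4  38.2] yaw -1.8222 sleeve xy [ 0.5 33.3] q1,q6 [-0.18 -3.07] F [ 0.7  0.3 -2.5] w 56.0 30.0 spin to align -179.8
```

Inserted freely by about 32 mm. Now I release, rise, close the fingers and come down behind the knob.

```bash
python3 -m creep '[{"hand":1,"tx":0,"ty":0,"tz":0,"spin":0},{"hand":1,"tx":0,"ty":0,"tz":0,"spin":0},{"hand":1,"tx":0,"ty":0,"tz":0,"spin":0},{"hand":1,"tx":0,"ty":0,"tz":-0.03,"spin":0},{"hand":1,"tx":0,"ty":0,"tz":-0.04,"spin":0}]'
python3 -m creep '[{"hand":1,"tx":-0.05,"ty":0,"tz":0,"spin":0},{"hand":1,"tx":-0.05,"ty":0,"tz":0,"spin":0},{"hand":0,"tx":-0.02,"ty":0,"tz":0,"spin":0},{"hand":0,"tx":0,"ty":0,"tz":0,"spin":0},{"hand":0,"tx":0,"ty":0,"tz":0,"spin":0}]'
python3 -m creep '[{"hand":0,"tx":0,"ty":0,"tz":0,"spin":0},{"hand":0,"tx":0,"ty":0,"tz":0,"spin":0},{"hand":0,"tx":0,"ty":0,"tz":0.03,"spin":0},{"hand":0,"tx":0,"ty":0,"tz":0.025,"spin":0},{"hand":0,"tx":0,"ty":0,"tz":0.015,"spin":0}]'
python3 st.py
```

```text
time: 11.42
tool_pos: [505.2, -15.2, 108.3]
tcp_rot: [3.139, -0.0, -1.822]
contact_force: [-0.2, -0.7, -0.4]
grip_width: 91.6
finger_force: 0.0
time: 12.05
tool_pos: [535.3, 99.9, 108.0]
tcp_rot: [3.141, -0.001, -1.822]
contact_force: [0.3, 0.5, -0.5]
grip_width: 66.2
finger_force: 0.0
time: 12.68
tool_pos: [535.2, 100.4, 37.1]
tcp_rot: [3.14, -0.001, -1.823]
contact_force: [-0.3, -0.4, -0.7]
grip_width: 15.9
finger_force: 0.0
t 12.68 pos [535.2 100.4  37.1] yaw -1.8226 sleeve xy [ -0.3 152.8] q1,q6 [ 0.04 -2.84] F [-0.3 -0.4 -0.7] w 15.9 0.0 spin to align -179.8
```

```bash
python3 -m creep '[{"hand":0,"tx":0,"ty":0,"tz":0,"spin":0},{"hand":0,"tx":0,"ty":0,"tz":0,"spin":0},{"hand":0,"tx":0.01,"ty":0,"tz":0,"spin":0},{"hand":0,"tx":0.01,"ty":0,"tz":0,"spin":0},{"hand":0,"tx":0.01,"ty":0,"tz":0,"spin":0}]'
python3 -m creep '[{"hand":0,"tx":0.01,"ty":0,"tz":0,"spin":0},{"hand":0,"tx":0.01,"ty":0,"tz":0,"spin":0},{"hand":0,"tx":0.01,"ty":0,"tz":0,"spin":0},{"hand":0,"tx":0.01,"ty":0,"tz":0,"spin":0},{"hand":0,"tx":0,"ty":0,"tz":0,"spin":0}]'
python3 st.py
```

```text
time: 13.3
tool_pos: [528.4, 71.2, 38.7]
tcp_rot: [-3.141, 0.001, -1.822]
contact_force: [0.8, 2.7, 2.5]
grip_width: 0.7
finger_force: 1.2
time: 13.92
tool_pos: [517.7, 32.1, 38.0]
tcp_rot: [3.141, -0.001, -1.823]
contact_force: [-0.6, -0.3, -0.4]
grip_width: 0.4
finger_force: 0.0
t 13.93 pos [517.7  32.1  38. ] yaw -1.8228 sleeve xy [ 0.  82.2] q1,q6 [-0.09 -2.97] F [-0.6 -0.3 -0.4] w 0.4 0.0 spin to align -179.8
```

Pushing smoothly. The final contact is expected with the TCP at about y = 31.

```bash
python3 -m creep '[{"hand":0,"tx":0.01,"ty":0,"tz":0,"spin":0},{"hand":0,"tx":0.01,"ty":0,"tz":0,"spin":0},{"hand":0,"tx":0.01,"ty":0,"tz":0,"spin":0},{"hand":0,"tx":0.008,"ty":0,"tz":0,"spin":0},{"hand":0,"tx":0.004,"ty":0,"tz":0,"spin":0}]'
python3 -m creep '[{"hand":0,"tx":0.003,"ty":0,"tz":0,"spin":0},{"hand":0,"tx":0.002,"ty":0,"tz":0,"spin":0}]'
python3 st.py
```

```text
time: 14.55
tool_pos: [507.7, -8.2, 38.2]
tcp_rot: [3.142, -0.0, -1.823]
contact_force: [-0.6, 1.0, -1.4]
grip_width: 0.5
finger_force: 0.6
time: 14.8
tool_pos: [506.6, -12.5, 38.2]
tcp_rot: [-3.142, -0.0, -1.822]
contact_force: [0.9, 0.5, -0.4]
grip_width: 0.7
finger_force: 0.6
t 14.8 pos [506.6 -12.5  38.2] yaw -1.8219 sleeve xy [ 0.5 36.3] q1,q6 [-0.18 -3.07] F [ 0.9  0.5 -0.4] w 0.7 0.6 spin to align -179.8
```

Now 1 mm steps until the back wall is felt.

```bash
python3 -m creep '[{"hand":0,"tx":0.002,"ty":0,"tz":0,"spin":0},{"hand":0,"tx":0.001,"ty":0,"tz":0,"spin":0},{"hand":0,"tx":0,"ty":0,"tz":0,"spin":0}]' | grep -E 'pos|contact'
python3 -m creep '[{"hand":0,"tx":0.001,"ty":0,"tz":0,"spin":0},{"hand":0,"tx":0,"ty":0,"tz":0,"spin":0}]'| grep -E 'pos|contact'
python3 -m creep '[{"hand":0,"tx":0.001,"ty":0,"tz":0,"spin":0},{"hand":0,"tx":0,"ty":0,"tz":0,"spin":0}]'| grep -E 'pos|contact'
python3 st.py
```

```text
tool_pos: [505.9, -15.4, 38.2]
contact_force: [-0.2, -0.0, -1.0]
tool_pos: [505.7, -16.3, 38.2]
contact_force: [0.7, 0.8, -0.1]
tool_pos: [506.0, -16.5, 38.3]
contact_force: [3.0, 6.1, -0.6]
t 15.68 pos [506.  -16.5  38.3] yaw -1.8223 sleeve xy [ 0.9 32.2] q1,q6 [-0.18 -3.08] F [ 3.   6.1 -0.6] w 0.3 3.4 spin to align -179.8
```

```bash
python3 -m creep '[{"hand":0,"tx":0.001,"ty":0,"tz":0,"spin":0},{"hand":0,"tx":0,"ty":0,"tz":0,"spin":0}]'| grep -E 'pos|contact'
python3 -m creep '[{"hand":0,"tx":-0.02,"ty":0,"tz":0,"spin":0},{"hand":0,"tx":-0.04,"ty":0,"tz":0,"spin":0},{"hand":0,"tx":-0.02,"ty":0,"tz":-0.05,"spin":0},{"hand":0,"tx":0,"ty":0,"tz":-0.06,"spin":0},{"hand":0,"tx":-0.06,"ty":0,"tz":-0.06,"spin":0}]'
python3 -m creep '[{"hand":0,"tx":-0.06,"ty":0,"tz":0,"spin":0},{"hand":0,"tx":-0.06,"ty":0,"tz":0,"spin":0},{"hand":0,"tx":-0.06,"ty":0,"tz":0,"spin":0},{"hand":0,"tx":0,"ty":0,"tz":0,"spin":0}]'
python3 -c "
from fit import *
out=[]
for f,o in(('top',(250,190)),('scene',(270,155))):
    shot(f,f+'3'); out.append(cv2.resize(cv2.imread(f'pics/{f}3.png')[o[1]:o[1]+120,o[0]:o[0]+130],None,fx=3,fy=3,interpolation=cv2.INTER_CUBIC))
cv2.imwrite('pics/v3.png',np.hstack(out))"
```

```text
tool_pos: [506.3, -16.7, 38.4]
contact_force: [4.5, 11.3, -1.3]
time: 16.55
tool_pos: [536.4, 100.8, 195.0]
tcp_rot: [-3.139, -0.001, -1.825]
contact_force: [2.0, -0.8, -0.0]
grip_width: 0.4
finger_force: 0.0
time: 17.05
tool_pos: [580.5, 280.1, 191.5]
tcp_rot: [3.141, 0.0, -1.817]
contact_force: [-0.4, -0.9, 0.2]
grip_width: 0.2
finger_force: 0.0
```

View pics/v3.png

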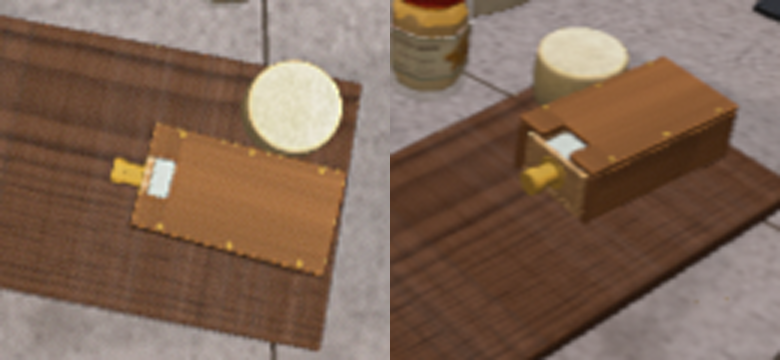

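The tray's end is flush with the mouth, with the knob outside at v3 (125,171). The force rose firmly at the back wall, nothing else has moved, and the arm is clear.

```bash
python3 -c "
from plant import close_job
print(close_job())"
```

```text
the job is handed in; nothing more can be done
None
```

I drew the tray out, turned it end for end and pushed it home until it met the back wall, flush with the mouth and the knob outside; I then let go, left the cheese, honey and picks untouched, and handed the job in at about 17 s (no verdict was shown).

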